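Tip the blue-capped tubes into the blue section of the sorting carousel

ROBOT

A 6-joint arm with a two-finger parallel gripper is mounted at the origin on the work surface. World frame = base frame: x ahead of the robot, y to its left, z up, the work surface at z = 0. Lengths are in mm, angles in rad, forces in N, time in s.
With the tool pointing down it reaches from about 400 to 925 mm from the base axis. Payload 12.5 kg.
Tool frame: the origin (TCP) lies at the very end of the fingers, on their centre line; the grasp point (between the pads) lies 19 mm behind it (env.grasp_offset is the distance from the TCP to the grasp point, in mm); z points along the fingers, y is the direction in which the jaws open and shut (so a half turn about z gives the same grasp; the last joint's range is limited). The gripper opens to 95 mm and grips with 3 to 60 N. Pads are 20 mm wide; open, the fingers measure 119 mm over their backs; the gripper's body (75 mm by 180 mm) begins 59 mm behind the grasp point.
Start: joints at [1.052, 0.491, 1.559, -0, 1.092, -0.106], TCP at [250.721, 572.526, 214.661] pointing down, gripper open.
Joint ranges: [-3.1, 3.1], [-0.84, 2.19], [0.05, 2.79], [-1.13, 4.28], [0.06, 2.93], [-2.69, 2.69]. Speed limits (rad/s): [2.22, 2.22, 2.79, 3.14, 3.14, 3.14].

INTERFACE

Orientations are given as [roll, pitch, yaw] about the fixed x, y, z axes, in that order (R = Rz(yaw) Ry(pitch) Rx(roll)).
In Python, from cell import env gives the robot as it stands. The module is installed in compiled form; this text tells all that it offers.
- The arm moves only by the shell command python3 -m pendant 'ROWS'. ROWS is JSON, one flat list of numbers, 5 for each row, row after row: the shift along the tool's x, y, z as a fraction of full scale, then the turn about the tool's z as a fraction of full scale, then the gripper's target within -1 to 1 (shut at 1, half-way at 0, fully open at -1). In form: [x, y, z, turn, grip, x, y, z, turn, grip, ...]. A call has 1 to 10 rows; each row shifts and turns the commanded pose from where the row before left it, along the tool's axes as they then stand; what a row does not reach is not made up. Full scale, the value 1, is 0.4 m for a shift and 180 degrees for a turn. A row lasts 1/8 s, in which the tool goes at most 62.5 mm and 10.7 degrees, less where a joint would pass 70% of its speed; a pose out of reach is approached as far as the arm can. A call with a number of a shift or a turn outside -1 to 1 is refused whole. A call with a gripper value outside its range is refused whole. The fingers move at their own pace and stop on an object; the grip force is fixed at half the most. Time passes only in rows, so rows that do not move let the fingers close. It gives the time, the measured TCP pose, the force and the opening at its end, in the units of the state.
- env.state(): the state, without advancing time (a new reading comes with each control period).
- env.read_camera(name): name is "scene" or "top" or "wrist"; returns the picture (420x560x3 uint8, red, green, blue); there is no depth.
- env.camera_model(name): a dict with "fx", "fy", "cx", "cy" (pixels), "view" (4x4, takes a point from world to camera coordinates); the wrist camera has in their place "tool_from_camera" (4x4, takes a point from camera to tool coordinates, whose origin is the TCP and whose axes are the flange's). Camera axes: x right, y down, z forward; pixel columns grow to the right and rows downward; lengths in mm; the calibration is good to about 2 mm. A picture is of the moment at which its call begins: read the wrist's pose just before it. camera_model takes no time and is no camera call.
- env.job_done(): hands the job in, once; it reports no verdict.
Trained networks look in the newest picture that a camera, given by its name, has taken for a name from the list of things; names that differ only in an ending like _2 or _b are one class to them, and where a whole thing is asked for, a point or a joint stands for the part that bears it (a point fixed in the world has none). Each returns a list of dicts, best first, with "confidence" (0 to 1); they miss things now and then, are a little off and sometimes report something else, mostly with a low value. They report only what shows in the picture. A call takes as long as a camera call.
- env.masks_of(thing, camera): "region" (420x560 bool, what is visible of it).
- env.landmark_of(thing, camera): "xyz" ([x, y, z] in mm, in world coordinates, good to about 4 mm: a listed point, or the origin of a listed thing).
The state is a dict: "t": time; "joints": joint angles; "qvel": joint speeds; "tau": joint torques, N m; "eef_pos": TCP position; "tcp_rot": TCP orientation; "ft_force": force on the tool from outside, world axes, zero at the start; "moment": the same for the moment, N m; "opening": opening from 0.0 (shut) to 1.0 (fully open).
Only numpy, scipy, OpenCV 4.12 (cv2) and the standard library are available. Lean on these libraries where they do the work, as an engineer would, in place of code of your own. Each camera call takes 0.05 s, during which the arm holds its last target.

TASK

Turn the four-colour sorting carousel until its blue section is centred under the chute. Carry the white tray of blue-capped tubes, without spilling, on to the loading shelf, flat between the side rails with its foot up against the stop bar and its spout towards the chute, and let go of it; then lift its back end by the back handle so that it tips over the stop and all three tubes run down the chute into the blue section. Lower the tray flat on the shelf where it stood, let go, and leave everything else on the bench where it is.

Things in the scene. Friction and masses are not known exactly. Their poses are not given: they have to be found in the camera images.
- carousel (a joint): Angle of the round sorting carousel, a 400 mm turntable carrying four quarter-circle bins (blue, yellow, red, white; floor 20 mm, walls 78 mm above the table). 0 or a whole turn = middle of the blue bin under the chute; grows counter-clockwise seen from above. It turns endlessly and stays where it is left; friction about 0.05 N m.
- carousel_handle (a point): Centre of the black grip bar on a 24 mm column at the carousel's axis: bar 100 mm long, 16 mm thick, from 170 to 200 mm above the table; this point is 188 mm above the table. x axis: along the bar, towards the middle of the blue bin (blue dot on that end); z up.
- blue_section (a point): Middle of the floor of the blue bin, 130 mm from the carousel's axis; turns with the carousel. Axes as carousel_handle.
- chute_outlet (a point): Centre of the steel chute's open lower end, 86 mm above the table, 130 mm from the carousel's axis; fixed to the stand. Outlet 136 mm wide, 70 mm deep. Chute walls: sides up to 182 mm, front up to 160 mm above the table, all at least 91 mm from the axis. Axes as shelf_stop.
- shelf_stop (a point): Middle of the shelf-side face of the black stop bar (7 mm high, 7 mm thick), at the level of the shelf's top, 150 mm above the table. y axis: level, from the shelf over the stop to the chute and the carousel's axis 220 mm away; z up. The flat steel shelf reaches 142 mm back (to -y) from here, between side rails 10 mm high, 152 mm apart.
- tray: White open tray, 0.3 kg, 112 mm wide; side plates 128 mm long, 45 mm high; origin under their middle. x axis: to its open spout, which overhangs the plates by 22 mm; z up. Inner floor flat for 88 mm from the back, then rising at 17 degrees to the spout: the three tubes lying across it stay in when it is carried level; tipping it by about 50 degrees empties it.
- tray_handle (a point): Centre of the tray's top carrying bar: grey, straight, 14 mm thick, 16 mm tall, across the tray's whole width over its balance point, 78 mm above its underside, 8 mm behind its origin. Room for fingers on both sides, above the tubes. x axis: to the spout; y along the bar; z up.
- tray_back_bar (a point): Centre of the tray's back handle: round dark steel bar, 12 mm thick, lying across the tray, 84 mm free between its arms, 48 mm above the tray's underside, 100 mm behind tray_handle, 38 mm clear of the back wall. It can turn between fingers that pinch it from above. Axes as tray_handle.
- tray_foot (a point): Middle of the tray's foot: the line through the lower front corners of its side plates, at the underside, 72 mm in front of tray_handle, 172 mm in front of tray_back_bar. It goes up against the stop bar, and the tray turns about it when its back is lifted; the spout passes clear over the stop. Axes as tray_handle.
- tube1_center (a point): Centre of a capped sample tube with a blue cap, 28 mm thick, 92 mm long (y axis along it, towards the cap), 30 g; lies across the tray at the start.
- tube2_center (a point): Centre of a capped sample tube with a blue cap, 28 mm thick, 92 mm long (y axis along it, towards the cap), 30 g; lies across the tray at the start.
- tube3_center (a point): Centre of a capped sample tube with a blue cap, 28 mm thick, 92 mm long (y axis along it, towards the cap), 30 g; lies across the tray at the start.
- media_bottle: Bystander: amber bottle with red cap, 72 mm wide, 150 mm tall; origin under its centre.
- tip_box: Bystander: blue box with a clear lid, 85 x 125 x 85 mm; origin under its centre.
- pipette: Bystander: hand pipette lying down, 250 mm long, 25 mm thick; origin under its middle.
- timer: Bystander: flat white timer, 65 x 65 x 18 mm; origin under its centre.
- tube_rack: Bystander: white rack of grey- and red-capped tubes, 90 x 200 x 102 mm; origin under its centre.
- spray_bottle: Bystander: white spray bottle, 76 mm wide, 196 mm tall; origin under its centre.
- marker: Bystander: marker pen lying down, 140 mm long, 16 mm thick; origin under its middle.

How it is judged:
By the outcome, as a careful person would: the job done as asked, in the order asked, and still so for the second after the job is handed in, with the robot touching nothing.
It also fails if it takes over 70 s, if anything falls off the work surface, if the arm or the gripper's body presses on something with over 40 N, if the wrist force passes 120 N, or if a joint passes its speed limit or range.

## Working session

There is one attempt and no reset: what is moved stays moved. The work goes in short steps, Python scripts to look and compute and a shell command to move; the robot and the scene stay as the last step left them, time stands still between calls to the robot, and variables do not carry over. Pictures are saved under pics/ and viewed, and the job is handed in when it is done.

```bash
mkdir -p pics; ls; python3 - <<'E'
from cell import env
import cv2,numpy as np
s=env.state();print({k:np.round(v,3).tolist() for k,v in s.items()})
for c in("scene","top"):
    im=env.read_camera(c);cv2.imwrite(f"pics/{c}0.png",im[:,:,::-1])
    for n in ["carousel_handle","blue_section","chute_outlet","shelf_stop","tray","tray_handle","tray_back_bar","tray_foot","tube1_center","media_bottle","tip_box","pipette","timer","tube_rack","spray_bottle","marker"]:
        r=env.landmark_of(n,c)
        print(c,n,[(np.round(d["xyz"]).tolist(),round(d["confidence"],2)) for d in r[:3]])
print(env.state()["t"])
E
```

```text
pics
{'t': 0.0, 'joints': [1.052, 0.492, 1.559, 0.0, 1.092, -0.106], 'qvel': [-0.001, 0.001, -0.001, 0.0, -0.0, 0.001], 'tau': [0.003, -61.265, -25.818, 0.069, 0.048, -0.0], 'eef_pos': [250.593, 572.279, 214.051], 'tcp_rot': [-3.14, -0.0, 2.729], 'ft_force': [-0.787, -0.007, -0.731], 'moment': [0.034, -0.054, 0.022], 'opening': 0.999}
scene carousel_handle [([504.0, 299.0, 191.0], 0.58), ([446.0, -389.0, -0.0], 0.4), ([698.0, 3.0, 1.0], 0.37)]
scene blue_section [([621.0, 252.0, 20.0], 0.73)]
scene chute_outlet [([515.0, 171.0, 85.0], 0.89)]
scene shelf_stop [([527.0, 81.0, 151.0], 0.55), ([335.0, -213.0, -1.0], 0.21)]
scene tray [([445.0, -387.0, -0.0], 0.69), ([254.0, -328.0, -3.0], 0.61)]
scene tray_handle [([438.0, -382.0, 77.0], 0.8), ([514.0, 171.0, 85.0], 0.48)]
scene tray_back_bar [([346.0, -353.0, 48.0], 0.9)]
scene tray_foot [([510.0, -403.0, 1.0], 0.64)]
scene tube1_center [([406.0, -365.0, 19.0], 0.41)]
scene media_bottle [([695.0, 3.0, 2.0], 0.89)]
scene tip_box [([777.0, -167.0, -2.0], 0.77)]
scene pipette [([577.0, -543.0, 1.0], 0.8)]
scene timer [([333.0, -214.0, 1.0]
[... 465 characters left out ...]
 0.68), ([461.0, -392.0, 24.0], 0.41)]
top tray_handle [([434.0, -382.0, 76.0], 0.88), ([448.0, -386.0, -1.0], 0.73)]
top tray_back_bar [([342.0, -355.0, 48.0], 0.87)]
top tray_foot [([508.0, -406.0, 1.0], 0.6)]
top tube1_center [([403.0, -365.0, 19.0], 0.84), ([434.0, -383.0, 76.0], 0.53)]
top media_bottle [([698.0, -0.0, -0.0], 0.57)]
top tip_box [([773.0, -163.0, -2.0], 0.55)]
top pipette [([579.0, -542.0, -2.0], 0.92), ([770.0, -164.0, -1.0], 0.5)]
top timer [([329.0, -214.0, -3.0], 0.82), ([461.0, -393.0, 24.0], 0.74)]
top tube_rack [([704.0, -347.0, -0.0], 0.6)]
top spray_bottle [([382.0, -558.0, 3.0], 0.83), ([429.0, -380.0, 18.0], 0.27)]
top marker [([258.0, -334.0, -1.0], 0.49)]
1.7
```

View pics/scene0.png

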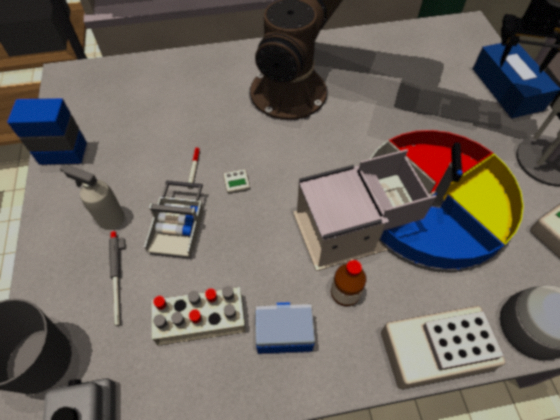

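View pics/top0.png

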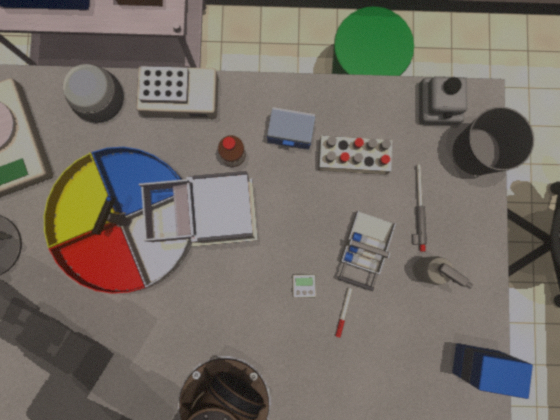

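The scene view shows the tray at about (175,220), the shelf and chute at (340–400,200), and the carousel at (450,195) with blue pointing towards +x. The top view agrees, with the axis at about (118,217). Next I'll raise the arm over the carousel handle and refine with the wrist camera.

```bash
cat > h.py <<'E'
from cell import env
import numpy as np,cv2
from scipy.spatial.transform import Rotation as Ro
def st():
    s=env.state();return np.array(s["eef_pos"]),np.array(s["tcp_rot"]),s
def plan(target,yawdeg=None):
    p,r,s=st();R=Ro.from_euler('xyz',r).as_matrix()
    d=R.T@(np.array(target,float)-p)
    out="pos %s yaw %.2f | tool shift total (full-scale): %s mm %s"%(p.round(1),np.degrees(r[2]),(d/400).round(4),d.round(1))
    if yawdeg is not None:
        t=-((yawdeg-np.degrees(r[2])+180)%360-180)
        out+=" turn deg %.2f = %.4f"%(t,t/180)
    print(out)
def wristT():
    p,r,s=st();T=np.eye(4);T[:3,:3]=Ro.from_euler('xyz',r).as_matrix();T[:3,3]=p
    return T@np.array(env.camera_model("wrist")["tool_from_camera"])
def ray(cam,uv,z,T=None):
    m=env.camera_model(cam)
    if T is None: T=wristT() if cam=="wrist" else np.linalg.inv(np.array(m["view"]))
    d=T[:3,:3]@np.array([(uv[0]-m["cx"])/m["fx"],(uv[1]-m["cy"])/m["fy"],1]);o=T[:3,3]
    return o+d*(z-o[2])/d[2]
def proj(cam,P,T=None):
    m=env.camera_model(cam)
    if T is None: T=wristT() if cam=="wrist" else np.linalg.inv(np.array(m["view"]))
    c=np.linalg.inv(T)@np.append(P,1);return np.array([m["fx"]*c[0]/c[2]+m["cx"],m["fy"]*c[1]/c[2]+m["cy"]])
def snap(cam,name):
    T=wristT() if cam=="wrist" else None
    im=env.read_camera(cam);cv2.imwrite(f"pics/{name}.png",im[:,:,::-1]);return im,T
E
python3 - <<'E'
from h import *
print(np.round(env.camera_model("wrist")["tool_from_camera"],2), env.camera_model("wrist")["fx"])
plan([501,297,330],159.8)
E
```

```text
[[   0.     -0.96   -0.26   74.95]
 [   1.      0.     -0.     -0.24]
 [   0.     -0.26    0.96 -171.16]
 [   0.      0.      0.      1.  ]] 324.48281872315704
pos [250.7 572.5 214.7] yaw 156.35 | tool shift total (full-scale): [-0.8495 -0.3799 -0.2884] mm [-339.8 -152.  -115.3] turn deg -3.45 = -0.0192
```

```bash
python3 -m pendant '[0,0,-0.12,0,-1, 0,0,-0.12,0,-1, -0.12,-0.054,-0.048,-0.0192,-1, -0.12,-0.054,0,0,-1, -0.12,-0.054,0,0,-1, -0.12,-0.054,0,0,-1, -0.12,-0.054,0,0,-1, -0.12,-0.054,0,0,-1, -0.12,-0.054,0,0,-1, 0,0,0,0,-1]'; python3 - <<'E'
from h import *
plan([501,297,330],159.8)
im,T=snap("wrist","w1")
for n in ["carousel_handle","blue_section","chute_outlet","shelf_stop"]:
    print(n,[(np.round(d["xyz"],1).tolist(),round(d["confidence"],2)) for d in env.landmark_of(n,"wrist")[:3]])
E
```

```text
t: 2.95
eef_pos: [513.6, 310.0, 329.4]
tcp_rot: [-3.141, 0.0, 2.785]
ft_force: [-0.5, 0.3, -0.7]
opening: 0.996
pos [513.6 310.  329.4] yaw 159.58 | tool shift total (full-scale): [ 0.0182 -0.0415 -0.0014] mm [  7.3 -16.6  -0.6] turn deg -0.22 = -0.0012
carousel_handle [([498.6, 298.0, 187.9], 0.67)]
blue_section [([620.7, 254.7, 23.6], 0.95)]
chute_outlet [([515.1, 172.9, 84.4], 0.88)]
shelf_stop [([528.1, 82.6, 149.8], 0.59)]
```

View pics/w1.png

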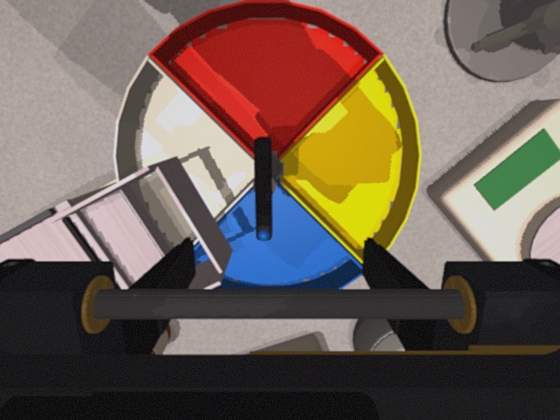

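The wrist view shows the black bar from (263,139) to (264,238), with the blue dot at the lower end. I'll measure its ends at z = 200 and the chute/shelf edges.

```bash
python3 - <<'E'
from h import *
a=ray("wrist",(263,138),200);b=ray("wrist",(264,233),200);print(a,b,(a+b)/2,np.hypot(*(a-b)[:2]),np.degrees(np.arctan2(*(b-a)[[1,0]])))
# bin dividers at wall-top 78: red/white corner, red/yellow corner
for uv in [(153,57),(383,56),(255,155),(280,160)]: print(uv,ray("wrist",uv,78).round(1))
im=cv2.imread("pics/top0.png")
cv2.imwrite("pics/topcrop.png",cv2.resize(im[140:260,80:270],None,fx=4,fy=4,interpolation=cv2.INTER_CUBIC))
im=cv2.imread("pics/w1.png")
cv2.imwrite("pics/w1crop.png",cv2.resize(im[120:260,200:330],None,fx=4,fy=4,interpolation=cv2.INTER_CUBIC))
E
```

```text
[449.30370348 320.32739649 200.        ] [534.84720718 288.83873001 200.        ] [492.07545533 304.58306325 200.        ] 91.15496223959337 -20.20872182653651
(153, 57) [318.8 222.8  78. ]
(383, 56) [412.6 481.9  78. ]
(255, 155) [469.5 295.5  78. ]
(280, 160) [486.6 323.6  78. ]
```

View pics/topcrop.png

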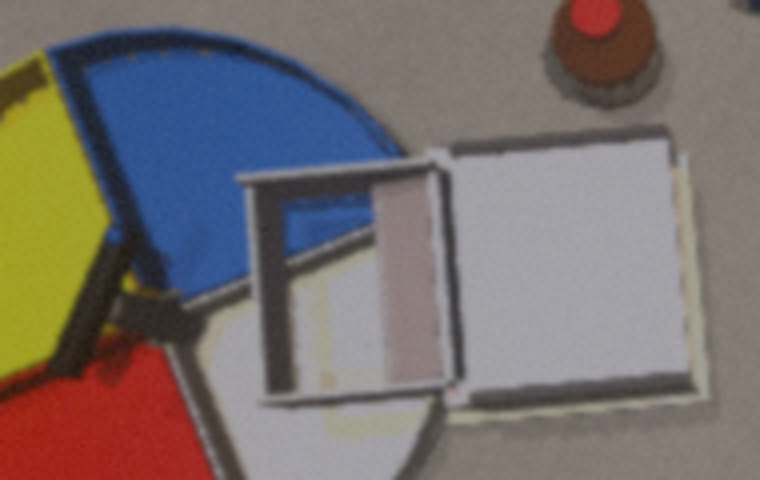

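View pics/w1crop.png

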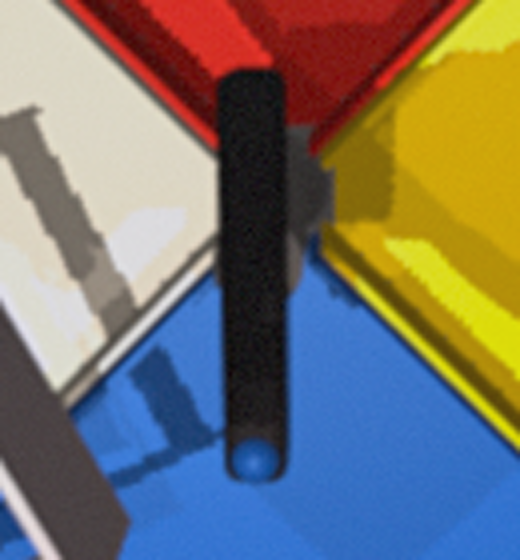

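```bash
python3 - <<'E'
from h import *
p,r,s=st();print(p,np.abs(s["qvel"]).max(),s["t"])
plan([501,297.5,330],159.8)
im,T=snap("wrist","w2")
for v in (138,239.5):
    print(ray("wrist",(263.5,v),200))
print(st()[0])
d=cv2.absdiff(cv2.imread("pics/w2.png"),cv2.imread("pics/w1.png")).mean();print(d)
# carousel rim via masks of colours at z=78
for n in ["carousel_handle","blue_section"]:
    print(n,[(np.round(d["xyz"],1).tolist(),round(d["confidence"],2)) for d in env.landmark_of(n,"wrist")[:3]])
E
```

```text
[510.84136439 313.24162428 330.00605603] 0.002713546019844756 3.2
pos [510.8 313.2 330. ] yaw 159.88 | tool shift total (full-scale): [ 0.0096 -0.0454  0.    ] mm [  3.8 -18.2   0. ] turn deg 0.08 = 0.0004
[449.46285461 320.77965661 200.        ]
[541.03635947 286.01076315 200.        ]
[510.83420066 313.28458324 330.02727216]
9.12732851473923
carousel_handle [([498.4, 297.8, 185.8], 0.57)]
blue_section [([626.2, 252.6, 21.5], 0.72)]
```

View pics/w2.png

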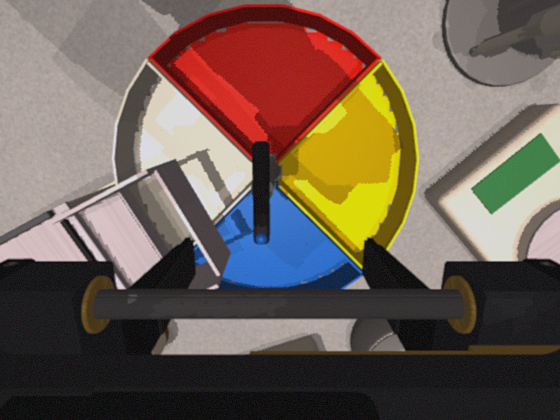

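```bash
python3 - <<'E'
from h import *
a=ray("wrist",(261.5,141.5),200);b=ray("wrist",(262.5,243),200);print(a,b,(a+b)/2,np.hypot(*(a-b)[:2]),np.degrees(np.arctan2(*(b-a)[[1,0]])))
# rim circle at z=78 from pixels clicked
im=cv2.imread("pics/w2.png");
pts=[(268,5),(200,20),(149,62),(114,160),(418,170),(383,61),(340,24),(400,240)]
w=np.array([ray("wrist",p,78)[:2] for p in pts]);print(w.round(0).tolist())
A=np.c_[2*w,np.ones(len(w))];x=np.linalg.lstsq(A,(w**2).sum(1),rcond=None)[0];print(x[:2],np.sqrt(x[2]+x[:2]@x[:2]))
plan([499.5,298.5,191-19],159.8)
E
```

```text
[451.88813122 317.82617309 200.        ] [544.2677359  283.62686119 200.        ] [498.07793356 300.72651714 200.        ] 98.5067728384496 -20.314760857724476
[[315.0, 371.0], [302.0, 292.0], [322.0, 216.0], [413.0, 121.0], [561.0, 489.0], [418.0, 480.0], [362.0, 444.0], [648.0, 442.0]]
[503.06219335 299.67841559] 200.4425751559986
pos [511.  313.1 330. ] yaw 159.88 | tool shift total (full-scale): [ 0.0144 -0.0443  0.395 ] mm [  5.8 -17.7 158. ] turn deg 0.08 = 0.0005
```

```bash
python3 -m pendant '[0.0125,-0.042,0,0,-0.4, 0,0,0.1,0,-0.4, 0,0,0.1,0,-0.4, 0,0,0.1,0,-0.4, 0,0,0.09,0,-0.4, 0,0,0,0,-0.4, 0,0,0,0,-0.4]';python3 - <<'E'
from h import *
plan([500.5,299,172],159.7)
snap("wrist","w3")
E
```

```text
t: 4.22
eef_pos: [501.6, 298.9, 175.3]
tcp_rot: [3.14, 0.001, 2.79]
ft_force: [0.0, -1.5, -0.1]
opening: 0.699
pos [501.6 298.9 175.3] yaw 159.83 | tool shift total (full-scale): [ 0.0025 -0.0008  0.0082] mm [ 1.  -0.3  3.3] turn deg 0.13 = 0.0007
```

View pics/w3.png

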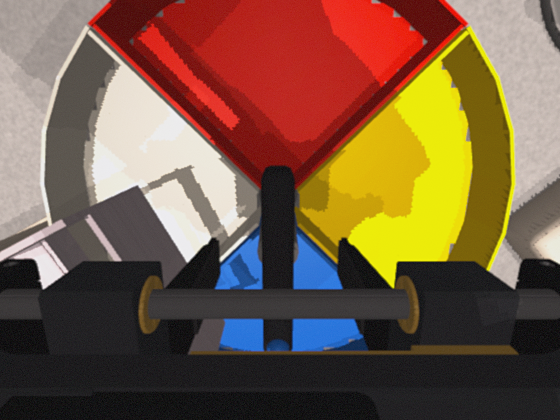

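The bar (centre at u≈277) sits between the open fingers (218 and 340). I'll close, then turn clockwise by about 63°.

```bash
python3 -m pendant '[0,0,0.002,0,1, 0,0,0,0,1, 0,0,0,0,1, 0,0,0,0,1]';python3 -m pendant '[0,0,0,0.03,1, 0,0,0,0.045,1, 0,0,0,0.045,1, 0,0,0,0.045,1, 0,0,0,0.045,1, 0,0,0,0.045,1, 0,0,0,0.045,1, 0,0,0,0.035,1, 0,0,0,0,1,0,0,0,0,1]'; python3 - <<'E'
from h import *
plan([500.5,299,172],96.4)
snap("top","t1")
r=[]
for c in("top","scene"):
    if c=="scene": snap(c,"s1")
    for n in ["blue_section","chute_outlet","shelf_stop","carousel_handle"]: print(c,n,[(np.round(d["xyz"],1).tolist(),round(d["confidence"],2)) for d in env.landmark_of(n,c)[:2]])
E
```

```text
t: 4.78
eef_pos: [501.1, 298.4, 173.1]
tcp_rot: [3.141, 0.0, 2.789]
ft_force: [-0.7, -0.4, 0.1]
opening: 0.337
t: 6.02
eef_pos: [499.9, 297.9, 172.9]
tcp_rot: [-3.139, 0.001, 1.737]
ft_force: [-6.3, -3.1, 2.3]
opening: 0.163
pos [499.9 297.9 172.9] yaw 99.50 | tool shift total (full-scale): [0.0024 0.0019 0.0023] mm [0.9 0.8 0.9] turn deg 3.10 = 0.0172
top blue_section [([523.9, 169.5, 20.1], 0.71)]
top chute_outlet [([515.2, 173.7, 81.6], 0.61)]
top shelf_stop [([528.4, 82.1, 148.4], 0.72)]
top carousel_handle [([527.1, 86.0, 145.2], 0.64), ([502.2, 300.3, 189.1], 0.6)]
scene blue_section [([519.1, 169.5, 20.1], 0.78)]
scene chute_outlet [([513.6, 170.0, 85.3], 0.56), ([445.7, -386.8, 1.6], 0.19)]
scene shelf_stop [([526.7, 78.3, 150.0], 0.83), ([344.7, -356.3, 44.9], 0.27)]
scene carousel_handle [([501.1, 302.8, 187.2], 0.9)]
```

View pics/t1.png

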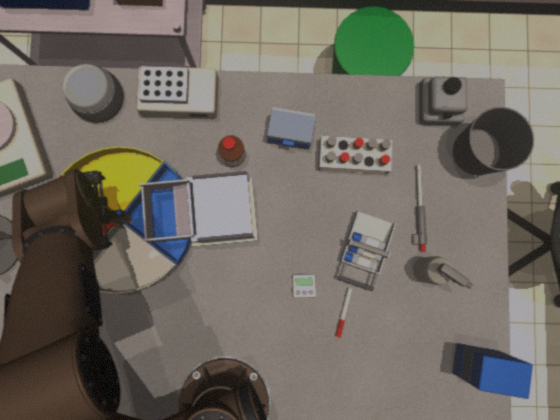

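```bash
python3 - <<'E'
from h import *
f=lambda x,y,z: ray("top",(80+x/4-0.4,140+y/4-0.4),z)
def ang(a,b): d=(b-a)[:2]; return np.degrees(np.arctan2(d[1],d[0]))
print("shelf back edge",ang(f(690,395,150),f(667,140,150)), f(690,395,150),f(667,140,150))
print("stop edge", ang(f(460,400,150),f(438,155,150)), f(460,400,150),f(438,155,150))
print("chute top side far",f(240,180,182),f(430,155,182),ang(f(430,155,182),f(240,180,182)))
print("chute top side near",f(265,402,182),f(455,385,182),ang(f(455,385,182),f(265,402,182)))
im=cv2.imread("pics/t1.png")
cv2.imwrite("pics/t1crop.png",cv2.resize(im[140:260,120:270],None,fx=5,fy=5,interpolation=cv2.INTER_CUBIC))
E
```

```text
shelf back edge 6.935518151166728 [452.30173047 -68.97023628 150.        ] [616.44701792 -49.00322093 150.        ]
stop edge 7.551474060058682 [445.2406787   77.30245341 150.        ] [602.55051368  98.15647851 150.        ]
chute top side far [578.07620485 215.433237   182.        ] [597.20288432  97.39534147 182.        ] 99.2041207091142
chute top side near [439.71200137 192.59104644 182.        ] [453.35583134  75.56744697 182.        ] 96.65011475158882
```

View pics/t1crop.png

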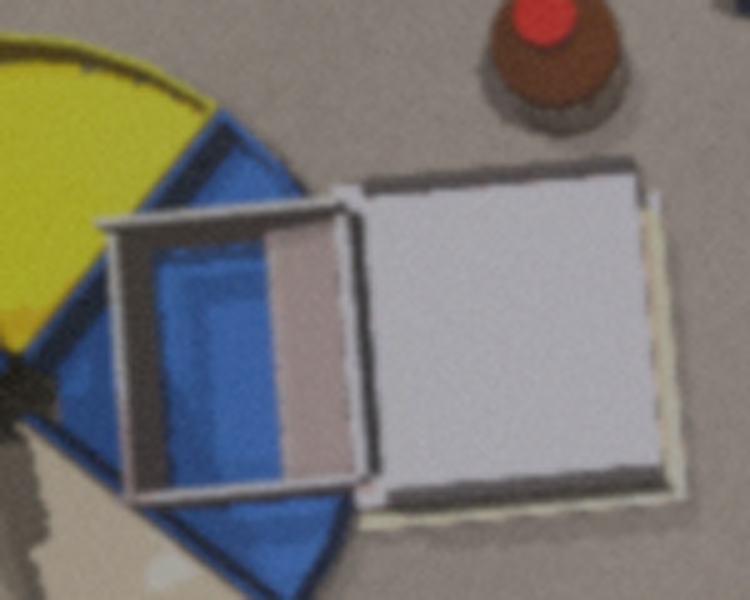

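```bash
python3 -m pendant '[0,0,0,0.0134,1,0,0,0,0,1,0,0,0,0,1]';python3 - <<'E'
from h import *
plan([500.5,299,172],97.1)
E
python3 -m pendant '[0,0,0,0,-0.4,0,0,0,0,-0.4,0,0,0,0,-0.4,0,0,-0.06,0,-0.4,0,0,-0.12,0,-0.4,0,0,-0.12,0,-0.4,0,0,-0.1,0,-0.4,0,0,0,0,-0.4]';python3 - <<'E'
from h import *
plan([500.5,299,172],97.1)
snap("wrist","w4")
for n in ["blue_section","chute_outlet","shelf_stop","carousel_handle"]: print(n,[(np.round(d["xyz"],1).tolist(),round(d["confidence"],2)) for d in env.landmark_of(n,"wrist")[:2]])
E
```

```text
t: 6.9
eef_pos: [499.9, 297.9, 172.9]
tcp_rot: [-3.139, 0.001, 1.695]
ft_force: [-6.4, -3.0, 3.4]
opening: 0.167
pos [499.9 297.9 172.9] yaw 97.10 | tool shift total (full-scale): [0.0025 0.0019 0.0022] mm [1.  0.8 0.9] turn deg -0.00 = -0.0000
t: 7.9
eef_pos: [501.8, 298.7, 336.0]
tcp_rot: [3.136, -0.002, 1.695]
ft_force: [0.1, 0.8, -1.0]
opening: 0.7
pos [501.8 298.7 336. ] yaw 97.09 | tool shift total (full-scale): [ 4.0e-04 -5.3e-03  4.1e-01] mm [  0.2  -2.1 164. ] turn deg -0.01 = -0.0000
blue_section [([520.3, 169.3, 24.7], 0.57)]
chute_outlet [([515.1, 170.9, 87.5], 0.57), ([500.4, 298.5, 186.1], 0.54)]
shelf_stop [([530.0, 81.0, 150.5], 0.69)]
carousel_handle [([496.4, 298.2, 188.5], 0.96)]
```

View pics/w4.png

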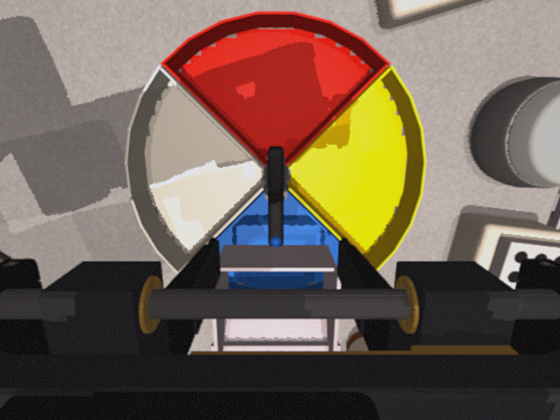

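The wrist view shows the blue bin centred in line with the bar and chute, symmetric about u≈278. Next, over to the tray.

```bash
python3 -m pendant '[-0.1,-0.022,0,0,-1,-0.13,-0.03,0,0,-1,-0.13,-0.03,0,0,-1,-0.13,-0.03,0,0,-1,-0.13,-0.03,0,0,-1,-0.13,-0.03,0,0,-1,-0.13,-0.03,0,0,-1,-0.13,-0.03,0,0,-1,-0.13,-0.03,0,0,-1,-0.13,-0.03,0,0,-1]';python3 -m pendant '[-0.13,-0.03,0,0,-1,-0.13,-0.03,0,0,-1,-0.1,-0.02,0,0,-1,0,0,0,0.045,-1,0,0,0,0.045,-1,0,0,0,0.044,-1,0,0,0,0,-1,0,0,0,0,-1]';python3 - <<'E'
from h import *
plan([436,-382,330],73)
snap("wrist","w5")
for n in ["tray","tray_handle","tray_back_bar","tray_foot","tube1_center"]: print(n,[(np.round(d["xyz"],1).tolist(),round(d["confidence"],2)) for d in env.landmark_of(n,"wrist")[:3]])
E
```

```text
t: 9.4
eef_pos: [447.3, -221.8, 332.2]
tcp_rot: [-3.141, -0.001, 1.694]
ft_force: [1.2, 0.5, 0.4]
opening: 1.003
t: 10.4
eef_pos: [433.9, -366.9, 332.5]
tcp_rot: [-3.141, -0.0, 1.277]
ft_force: [0.6, 0.2, -0.3]
opening: 0.997
pos [ 433.9 -366.9  332.5] yaw 73.15 | tool shift total (full-scale): [-0.0345  0.016   0.0063] mm [-13.8   6.4   2.5] turn deg 0.15 = 0.0008
tray [([444.9, -387.2, -2.9], 0.88)]
tray_handle [([435.3, -384.6, 79.5], 0.83), ([329.9, -213.8, -0.7], 0.52)]
tray_back_bar [([340.2, -357.1, 46.1], 0.68)]
tray_foot [([507.3, -408.5, 4.4], 0.71)]
tube1_center [([406.2, -366.5, 23.6], 0.85)]
```

View pics/w5.png

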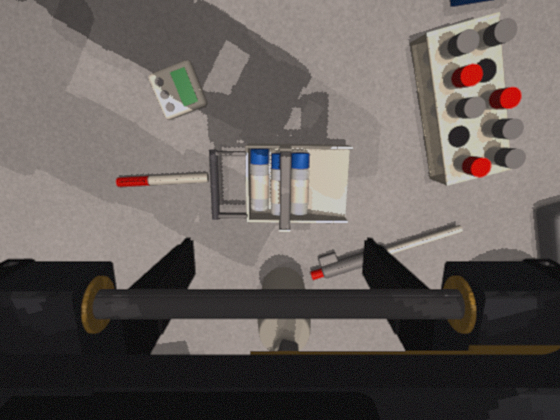

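The handle bar runs from about (286,147) to (285,230), and the back bar is at u≈213.

```bash
python3 - <<'E'
from h import *
im=cv2.imread("pics/w5.png")
cv2.imwrite("pics/w5c.png",cv2.resize(im[135:240,200:360],None,fx=5,fy=5,interpolation=cv2.INTER_CUBIC))
a=ray("wrist",(286,147),86);b=ray("wrist",(285,230),86);print(a,b,(a+b)/2,np.hypot(*(a-b)[:2]),np.degrees(np.arctan2(*(a-b)[[1,0]])))
a=ray("wrist",(213,150),54);b=ray("wrist",(213.5,219),54);print(a,b,(a+b)/2,np.hypot(*(a-b)[:2]),np.degrees(np.arctan2(*(a-b)[[1,0]])))
E
```

```text
[ 453.88123386 -329.96207354   86.        ] [ 420.76974166 -436.13100517   86.        ] [ 437.32548776 -383.04653935   86.        ] 111.21246764833467 72.67857723543342
[ 356.96868386 -307.25212015   54.        ] [ 323.73499835 -400.48338922   54.        ] [ 340.35184111 -353.86775469   54.        ] 98.97750949584606 70.38062756290341
```

View pics/w5c.png

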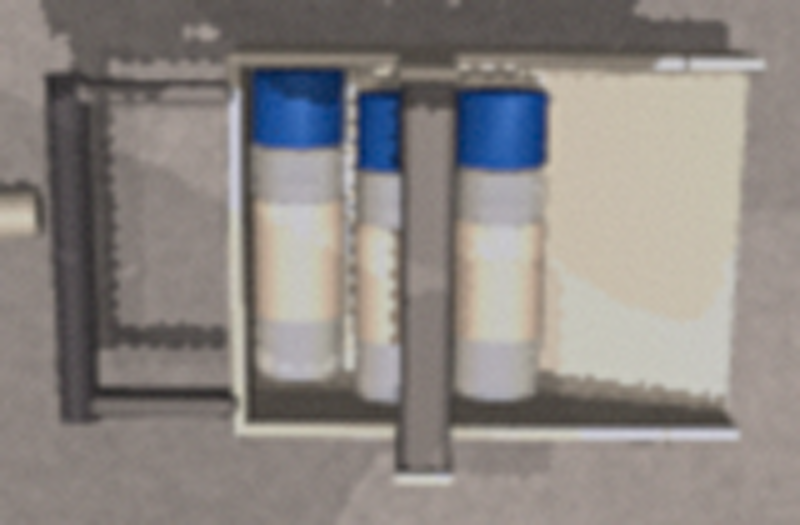

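```bash
python3 -m pendant '[-0.036,0.019,0,0.0025,-0.2,0,0,0.12,0,-0.2,0,0,0.12,0,-0.2,0,0,0.12,0,-0.2,0,0,0.11,0,-0.2,0,0,0.07,0,-0.2,0,0,0.05,0,-0.2,0,0,0,0,-0.2,0,0,0,0,-0.2]';python3 - <<'E'
from h import *
plan([437,-383,61],72.7)
snap("wrist","w6")
E
```

```text
t: 11.82
eef_pos: [437.3, -383.7, 97.6]
tcp_rot: [3.141, 0.0, 1.266]
ft_force: [0.4, 0.2, -0.2]
opening: 0.599
pos [ 437.3 -383.7   97.6] yaw 72.51 | tool shift total (full-scale): [ 0.0016 -0.0014  0.0916] mm [ 0.6 -0.6 36.6] turn deg -0.19 = -0.0010
```

View pics/w6.png

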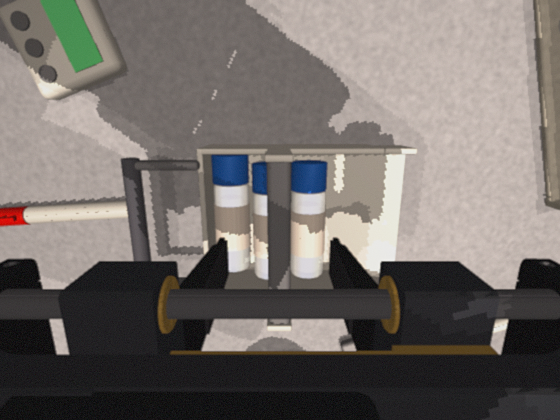

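```bash
python3 -m pendant '[0,0,0.06,0,-0.2,0,0,0.031,0,-0.2,0,0,0,0,-0.2,0,0,0,0,1,0,0,0,0,1,0,0,0,0,1,0,0,0,0,1,0,0,0,0,1,0,0,0,0,1]';python3 - <<'E'
from h import *
plan([437,-383,61],72.7)
E
```

```text
t: 13.0
eef_pos: [437.2, -383.1, 60.6]
tcp_rot: [3.141, 0.0, 1.266]
ft_force: [1.5, -0.1, 0.4]
opening: 0.146
pos [ 437.2 -383.1   60.6] yaw 72.52 | tool shift total (full-scale): [ 0.0001 -0.0005 -0.0009] mm [ 0.  -0.2 -0.4] turn deg -0.18 = -0.0010
```

```bash
python3 -m pendant '[0,0,-0.01,0,1,0,0,-0.03,0,1,0,0,-0.06,0,1,0,0,-0.08,0,1,0,0,-0.09,0,1,0,0,-0.09,0,1,0,0,-0.08,0,1,0,0,-0.05,0,1,0,0,-0.02,0,1,0,0,0,0,1]';python3 - <<'E'
from h import *
plan([437,-383,261],187.1);print(st()[2]["opening"],st()[2]["ft_force"])
snap("wrist","w7")
E
```

```text
t: 14.25
eef_pos: [436.8, -382.8, 264.7]
tcp_rot: [3.141, -0.0, 1.266]
ft_force: [-0.3, 0.3, -4.6]
opening: 0.145
pos [ 436.8 -382.8  264.7] yaw 72.52 | tool shift total (full-scale): [-0.0002  0.0005  0.0093] mm [-0.1  0.2  3.7] turn deg -114.58 = -0.6365
0.14491525079098636 [-0.32777781  0.26837503 -4.55801243]
```

View pics/w7.png

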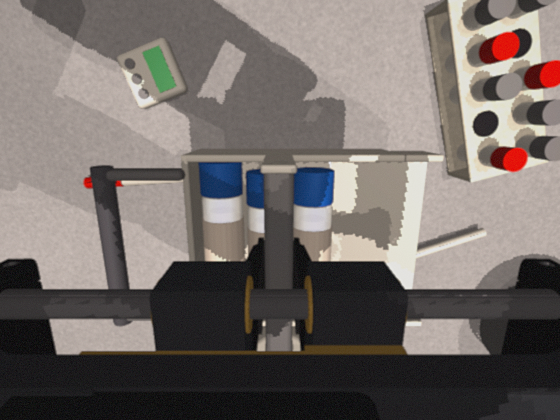

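The tray is lifted level with its three tubes. Now I'll turn it by −114.6°.

```bash
python3 -m pendant '[0,0,0,-0.015,1,0,0,0,-0.035,1,0,0,0,-0.045,1,0,0,0,-0.045,1,0,0,0,-0.045,1,0,0,0,-0.045,1,0,0,0,-0.045,1,0,0,0,-0.045,1,0,0,0,-0.045,1,0,0,0,-0.045,1]';python3 -m pendant '[0,0,0,-0.045,1,0,0,0,-0.045,1,0,0,0,-0.045,1,0,0,0,-0.045,1,0,0,0,-0.03,1,0,0,0,-0.0165,1,0,0,0,0,1]';python3 - <<'E'
from h import *
plan([537.4,5.8,250],187.1)
E
```

```text
t: 15.55
eef_pos: [436.7, -382.7, 263.3]
tcp_rot: [3.141, -0.002, 2.558]
ft_force: [-0.6, -0.6, -4.8]
opening: 0.141
t: 16.42
eef_pos: [436.7, -382.8, 263.6]
tcp_rot: [3.14, -0.001, -3.018]
ft_force: [-0.4, 0.6, -4.3]
opening: 0.149
pos [ 436.7 -382.8  263.6] yaw -172.94 | tool shift total (full-scale): [-0.3693  0.933   0.0351] mm [-147.7  373.2   14. ] turn deg -0.04 = -0.0002
```

```bash
python3 -m pendant '[-0.004,0.01,0,0,1,-0.01,0.025,0,0,1,-0.018,0.045,0,0,1,-0.026,0.065,0,0,1,-0.032,0.08,0,0,1,-0.032,0.08,0,0,1,-0.032,0.08,0,0,1,-0.032,0.08,0,0,1,-0.032,0.08,0,0,1,-0.032,0.08,0,0,1]';python3 -m pendant '[-0.032,0.08,0,0,1,-0.032,0.08,0,0,1,-0.026,0.065,0,0,1,-0.018,0.045,0,0,1,-0.01,0.025,0,0,1,-0.001,0.013,0,0,1,0,0,0,0,1,0,0,0,0,1]';python3 - <<'E'
from h import *
plan([537.4,5.8,250],187.1)
snap("wrist","w8");snap("scene","s8")
for c in ("scene","wrist"):
  for n in ["tray_handle","tray_back_bar","tray_foot","shelf_stop"]: print(c,n,[(np.round(d["xyz"],1).tolist(),round(d["confidence"],2)) for d in env.landmark_of(n,c)[:2]])
E
```

```text
t: 17.68
eef_pos: [505.3, -120.2, 264.9]
tcp_rot: [3.142, 0.0, -3.017]
ft_force: [0.4, -0.8, -4.6]
opening: 0.149
t: 18.68
eef_pos: [537.3, 5.0, 264.6]
tcp_rot: [-3.142, 0.0, -3.019]
ft_force: [0.9, -0.5, -4.3]
opening: 0.145
pos [537.3   5.  264.6] yaw -172.95 | tool shift total (full-scale): [-0.0005  0.0019  0.0366] mm [-0.2  0.8 14.6] turn deg -0.05 = -0.0003
scene tray_handle [([536.9, 5.1, 283.8], 0.9), ([536.5, 14.3, 229.7], 0.22)]
scene tray_back_bar [([552.4, -97.3, 252.5], 0.6)]
scene tray_foot [([531.8, 74.7, 204.5], 0.82)]
scene shelf_stop [([522.7, 82.6, 150.5], 0.64), ([515.0, 171.1, 21.4], 0.17)]
wrist tray_handle [([537.4, 1.2, 282.7], 0.86), ([532.6, 72.9, 206.7], 0.75)]
wrist tray_back_bar [([546.7, -97.4, 250.7], 0.73), ([771.9, -166.7, 0.1], 0.45)]
wrist tray_foot [([528.5, 77.6, 206.6], 0.56), ([535.1, 41.6, 223.1], 0.46)]
wrist shelf_stop []
```

View pics/w8.png

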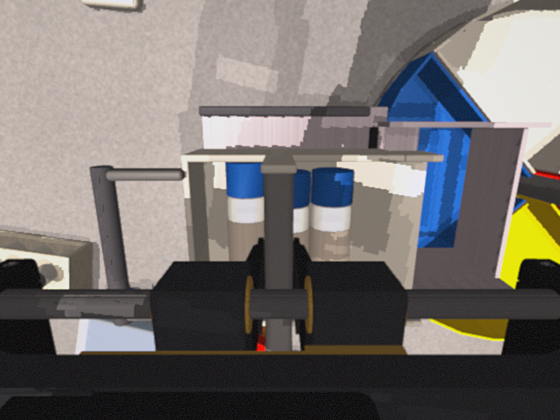

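View pics/s8.png

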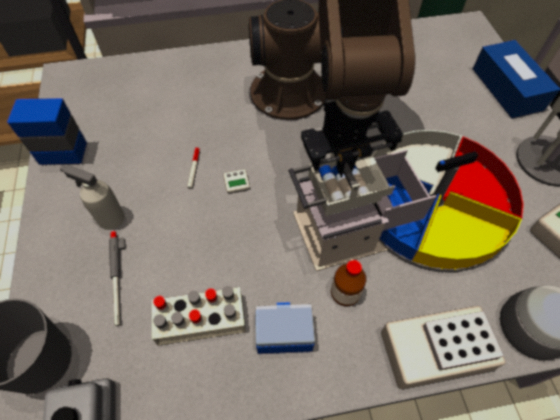

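```bash
python3 - <<'E'
from h import *
im=cv2.imread("pics/w8.png")
cv2.imwrite("pics/w8c.png",cv2.resize(im[95:165,180:460],None,fx=2.8,fy=2.8,interpolation=cv2.INTER_CUBIC))
a=np.radians(7.1);X=np.array([np.cos(a),np.sin(a)]);Y=np.array([-X[1],X[0]]);S=np.array([528,81.2])
for uv,z in [((200,111),160),((370,111),160),((370,135),157),((380,135),157)]:
    w=ray("wrist",uv,z)[:2]; print(uv,w.round(1),"stand x,y",((w-S)@X).round(1),((w-S)@Y).round(1))
E
```

```text
(200, 111) [462.8 -68. ] stand x,y -83.1 -140.0
(370, 111) [445.7  69.3] stand x,y -83.1 -1.6
(370, 135) [464.4  73.9] stand x,y -64.0 0.6
(380, 135) [463.4  82.2] stand x,y -64.0 9.0
```

View pics/w8c.png

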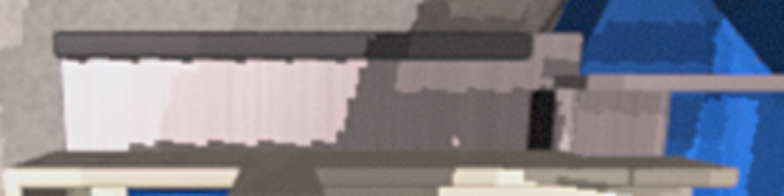

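```bash
python3 -m pendant '[0,0,0.02,0,1,0,0,0.04,0,1,0,0,0.04,0,1,0,0,0.02,0,1,0,0,0.01,0,1,0,0,0.0012,0,1,0,0,0,0,1]';python3 -m pendant '[0,0.005,0,0,1,0,0.0025,0,0,1,0,0,0,0,1,0,0,0,0,1]';python3 -m pendant '[0,0.0025,0,0,1,0,0,0,0,1,0,0,0,0,1]';python3 -m pendant '[0,0.0025,0,0,1,0,0,0,0,1,0,0,0,0,1]'
```

```text
t: 20.05
eef_pos: [537.6, 5.6, 212.5]
tcp_rot: [-3.141, 0.001, -3.018]
ft_force: [0.3, -0.6, -4.5]
opening: 0.143
t: 20.55
eef_pos: [537.0, 8.5, 212.2]
tcp_rot: [3.142, 0.0, -3.018]
ft_force: [-0.6, -0.3, -4.0]
opening: 0.145
t: 20.92
eef_pos: [536.9, 9.4, 212.2]
tcp_rot: [-3.141, 0.0, -3.018]
ft_force: [0.7, -1.5, -4.9]
opening: 0.145
t: 21.3
eef_pos: [536.9, 9.9, 212.4]
tcp_rot: [-3.14, 0.0, -3.018]
ft_force: [-1.5, -5.5, -3.1]
opening: 0.149
```

```bash
python3 -m pendant '[0,0,0.004,0,1,0,0,0,0,1,0,0,0,0,1]';python3 - <<'E'
from h import *
snap("wrist","w9")
for n in ["tray_handle","tray_back_bar","tray_foot"]: print(n,[(np.round(d["xyz"],1).tolist(),round(d["confidence"],2)) for d in env.landmark_of(n,"wrist")[:2]])
E
```

```text
t: 21.68
eef_pos: [537.1, 9.9, 210.9]
tcp_rot: [-3.14, 0.001, -3.018]
ft_force: [-0.1, -6.0, -1.9]
opening: 0.142
tray_handle [([536.0, 6.8, 230.7], 0.61)]
tray_back_bar [([550.3, -92.7, 199.5], 0.64)]
tray_foot [([529.3, 80.7, 156.6], 0.56)]
```

View pics/w9.png

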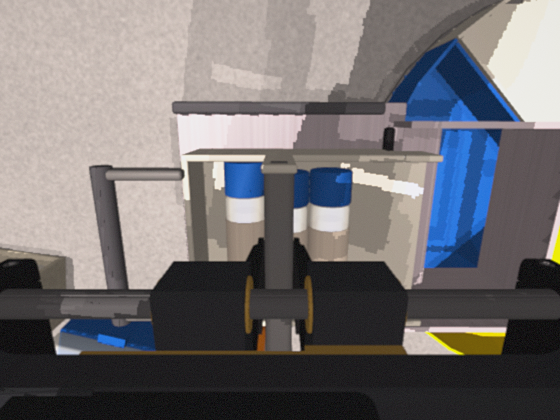

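```bash
python3 -m pendant '[0,0,0.0025,0,1,0,0,0,0,1,0,0,0,0,1]'; python3 -m pendant '[0,0,0,0,-0.2,0,0,0,0,-0.2,0,0,0,0,-0.2,0,0,0,0,-0.2]';python3 - <<'E'
from h import *
snap("wrist","w10");snap("top","t10")
for c in("wrist","top"):
  for n in ["tray_handle","tray_back_bar","tray_foot"]: print(n,[(np.round(d["xyz"],1).tolist(),round(d["confidence"],2)) for d in env.landmark_of(n,c)[:2]])
E
```

```text
t: 22.25
eef_pos: [537.2, 9.6, 210.6]
tcp_rot: [-3.14, 0.002, -3.018]
ft_force: [-1.6, -8.7, 4.2]
opening: 0.144
t: 22.75
eef_pos: [536.8, 10.7, 209.5]
tcp_rot: [3.141, 0.0, -3.018]
ft_force: [0.1, -0.3, -0.2]
opening: 0.507
tray_handle [([536.2, 9.7, 230.9], 0.72)]
tray_back_bar [([546.7, -94.9, 199.4], 0.58)]
tray_foot [([528.8, 78.6, 154.5], 0.56), ([515.9, 164.7, 21.2], 0.18)]
tray_handle [([501.6, 297.9, 191.0], 0.26)]
tray_back_bar [([548.6, -89.7, 199.4], 0.86)]
tray_foot []
```

View pics/w10.png

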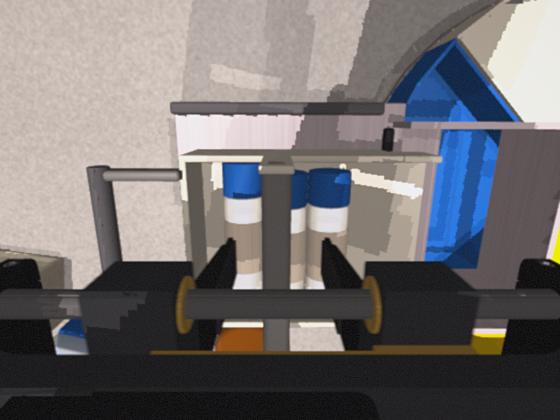

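```bash
python3 -m pendant '[0,0,-0.03,0,-0.2,0,0,-0.08,0,-0.2,0,0,-0.08,0,0.24,0,-0.06,0,0,0.24,0,-0.1,0,0,0.24,0,-0.09,0,0,0.24,0,0,0,0,0.24,0,0,0,0,0.24]';python3 - <<'E'
from h import *
plan([549.3,-89.4,180],187.1)
snap("wrist","w11")
for n in ["tray_back_bar","tray_handle"]: print(n,[(np.round(d["xyz"],1).tolist(),round(d["confidence"],2)) for d in env.landmark_of(n,"wrist")[:2]])
E
```

```text
t: 24.15
eef_pos: [549.0, -88.3, 286.0]
tcp_rot: [3.141, 0.0, -3.018]
ft_force: [0.2, 0.8, 0.3]
opening: 0.381
pos [549.  -88.3 286. ] yaw -172.92 | tool shift total (full-scale): [-0.0003 -0.0028  0.265 ] mm [-1.00e-01 -1.10e+00  1.06e+02] turn deg -0.02 = -0.0001
tray_back_bar [([546.2, -91.9, 197.0], 0.84), ([530.8, 81.5, 153.9], 0.72)]
tray_handle [([534.1, 9.5, 227.3], 0.61)]
```

View pics/w11.png

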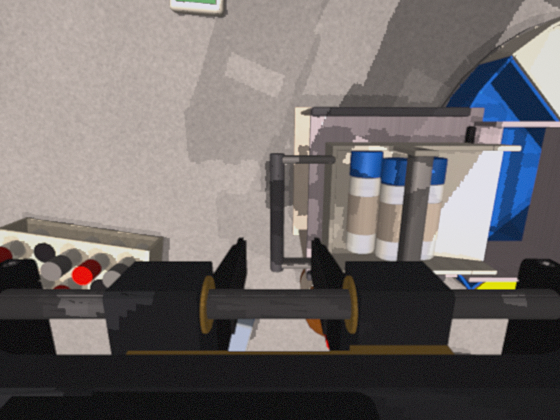

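```bash
python3 -m pendant '[0,-0.0028,0.05,0,0.24,0,0,0.08,0,0.24,0,0,0.08,0,0.24,0,0,0.055,0,0.24,0,0,0,0,0.24,0,0,0,0,0.24]';python3 -m pendant '[0,0,0,0,1,0,0,0,0,1,0,0,0,0,1,0,0,0,0,1]';python3 - <<'E'
from h import *
plan([549.3,-89.4,180],187.1)
snap("wrist","w12")
E
```

```text
t: 25.05
eef_pos: [549.7, -89.5, 180.5]
tcp_rot: [-3.141, 0.001, -3.017]
ft_force: [-0.5, -0.6, 0.4]
opening: 0.38
t: 25.55
eef_pos: [549.3, -89.8, 179.9]
tcp_rot: [-3.142, 0.001, -3.018]
ft_force: [-0.7, 0.1, 2.6]
opening: 0.115
pos [549.3 -89.8 179.9] yaw -172.92 | tool shift total (full-scale): [-0.0001  0.0011 -0.0003] mm [-0.   0.4 -0.1] turn deg -0.02 = -0.0001
```

View pics/w12.png

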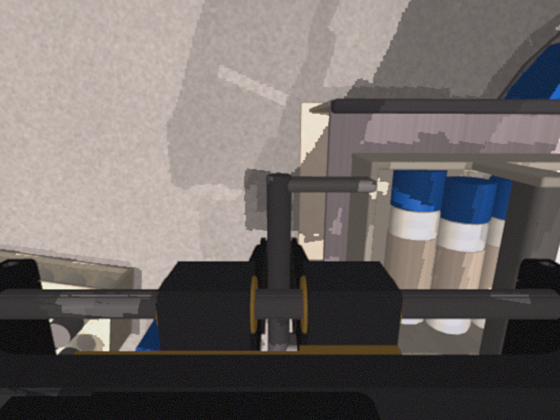

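```bash
python3 - <<'E'
import numpy as np
th=np.array([0,2,5,8.5,12,15.5,19,22.5,26,29.5,33,36.5,40,43,46,49,52,55,57]);r=np.hypot(172,48);a0=np.degrees(np.arctan2(48,172))
y=-r*np.cos(np.radians(a0+th));z=r*np.sin(np.radians(a0+th))
for i in range(1,len(th)): print(th[i],round((y[i]-y[i-1])/400,4),round(-(z[i]-z[i-1])/400,4), (y[i]-y[0]).round(1),(z[i]-z[0]).round(1))
E
```

```text
2.0 0.0044 -0.0149 1.8 6.0
5.0 0.0076 -0.0221 4.8 14.8
8.5 0.0104 -0.0252 9.0 24.9
12.0 0.0119 -0.0245 13.7 34.7
15.5 0.0134 -0.0238 19.1 44.2
19.0 0.0148 -0.0229 25.0 53.4
22.5 0.0162 -0.022 31.5 62.2
26.0 0.0175 -0.0209 38.4 70.5
29.5 0.0187 -0.0198 45.9 78.5
33.0 0.0199 -0.0187 53.9 85.9
36.5 0.021 -0.0174 62.3 92.9
40.0 0.022 -0.0161 71.1 99.3
43.0 0.0196 -0.0127 78.9 104.4
46.0 0.0203 -0.0117 87.0 109.1
49.0 0.0208 -0.0106 95.4 113.3
52.0 0.0214 -0.0095 103.9 117.1
55.0 0.0218 -0.0083 112.7 120.4
57.0 0.0148 -0.0049 118.6 122.4
```

```bash
python3 -m pendant '[0,0.0044,-0.0149,0,1,0,0.0076,-0.0221,0,1,0,0.0104,-0.0252,0,1,0,0.0119,-0.0245,0,1,0,0,0,0,1]';python3 - <<'E'
from h import *
p,r,s=st();print(s["ft_force"],s["moment"],(p-[549.3,-89.8,179.9]).round(1))
snap("wrist","w13");snap("scene","s13")
E
```

```text
t: 26.22
eef_pos: [548.1, -76.8, 215.9]
tcp_rot: [-3.139, 0.002, -3.017]
ft_force: [0.5, -8.8, 1.1]
opening: 0.121
[ 0.48716801 -8.77226876  1.13547164] [-1.58655173 -0.06025994 -0.0394885 ] [-1.2 13.  36. ]
```

View pics/w13.png

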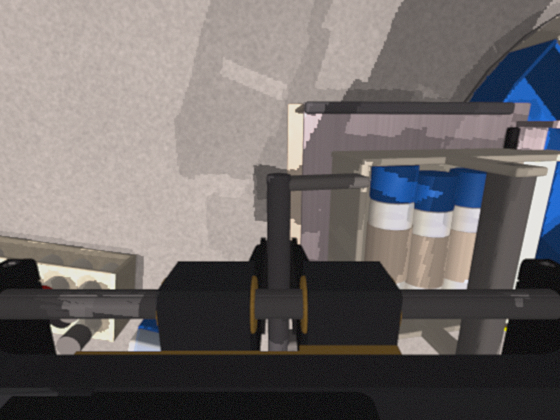

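View pics/s13.png

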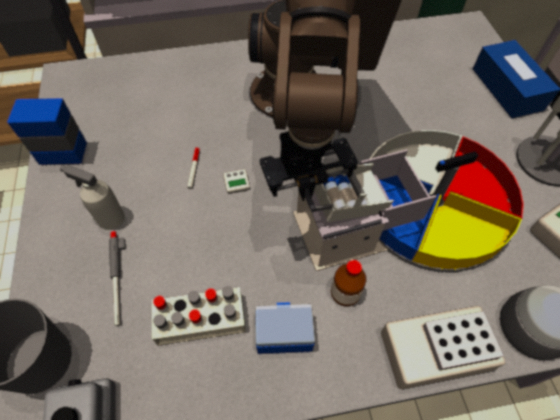

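The tray is pivoting against the stop with only light forces, so I'll continue.

```bash
python3 -m pendant '[0,0.0134,-0.0238,0,1,0,0.0148,-0.0229,0,1,0,0.0162,-0.022,0,1,0,0.0175,-0.0209,0,1,0,0.0187,-0.0198,0,1,0,0,0,0,1]';python3 -m pendant '[0,0.0199,-0.0187,0,1,0,0.021,-0.0174,0,1,0,0.022,-0.0161,0,1,0,0.0196,-0.0127,0,1,0,0.0203,-0.0117,0,1,0,0,0,0,1]'
python3 - <<'E'
from h import *
p,r,s=st();print(s["ft_force"],s["moment"],(p-[549.3,-89.8,179.9]).round(1))
snap("wrist","w14");snap("scene","s14")
E
```

```text
t: 27.08
eef_pos: [544.9, -46.3, 261.3]
tcp_rot: [-3.135, 0.005, -3.017]
ft_force: [0.2, -17.5, 13.8]
opening: 0.117
t: 27.82
eef_pos: [540.0, -4.9, 292.8]
tcp_rot: [-3.136, 0.007, -3.017]
ft_force: [-0.7, -13.4, 22.4]
opening: 0.119
[ -0.74791338 -13.42921558  22.38009601] [-2.46930339  0.00652984 -0.03323398] [ -9.3  84.9 112.9]
```

View pics/w14.png

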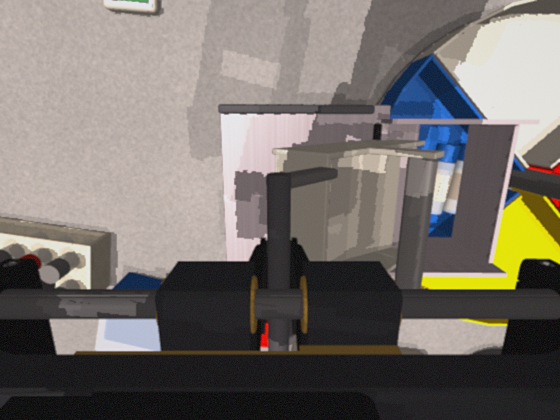

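View pics/s14.png

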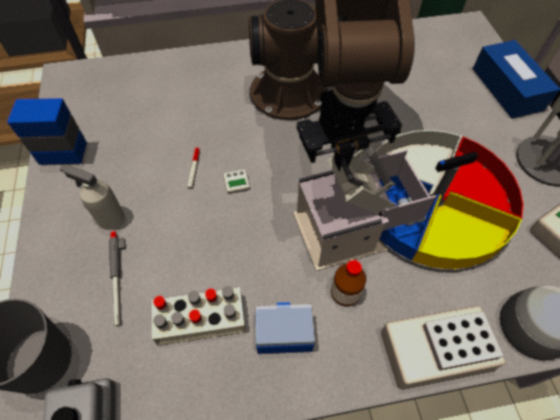

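```bash
python3 -m pendant '[0,0.0208,-0.0146,0,1,0,0.0214,-0.0105,0,1,0,0.0218,-0.0083,0,1,0,0,0,0,1,0,0,0,0,1]'
python3 - <<'E'
from h import *
p,r,s=st();print(s["ft_force"],s["moment"],(p-[549.3,-89.8,179.9]).round(1))
im,T=snap("wrist","w15");snap("top","t15")
cv2.imwrite("pics/w15c.png",cv2.resize(im[40:330,270:560,::-1],None,fx=2,fy=2,interpolation=cv2.INTER_CUBIC))
for c in("wrist","top"): print([(np.round(d["xyz"],1).tolist(),round(d["confidence"],2)) for d in env.landmark_of("tube1_center",c)])
E
```

```text
t: 28.55
eef_pos: [536.2, 21.6, 304.6]
tcp_rot: [-3.139, 0.005, -3.017]
ft_force: [1.7, -6.5, 12.7]
opening: 0.114
[ 1.65267465 -6.4838596  12.67434013] [-1.09712385 -0.180728   -0.00370725] [-13.1 111.4 124.7]
[]
[]
```

View pics/w15c.png

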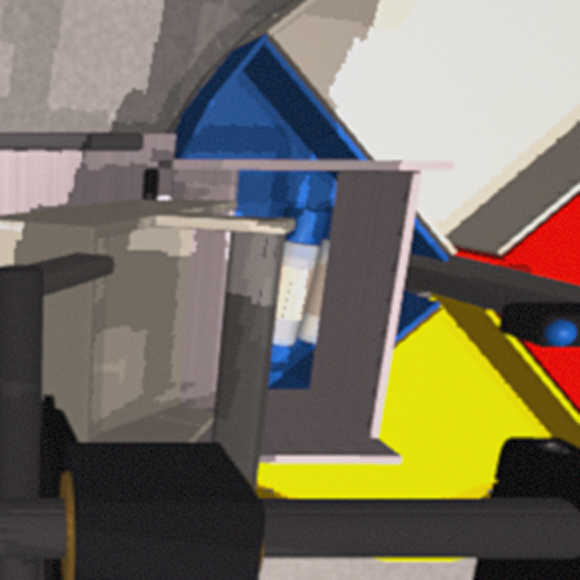

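Two blue caps are visible in the bin below the outlet, and the tipped tray's inside looks empty. I'll lower it along the same arc.

```bash
python3 -m pendant '[0,-0.0109,0.0041,0,1,0,-0.0218,0.0088,0,1,0,-0.0214,0.0100,0,1,0,-0.0203,0.0117,0,1,0,-0.0196,0.0127,0,1,0,-0.022,0.0161,0,1,0,-0.021,0.0174,0,1,0,-0.0199,0.0187,0,1,0,0,0,0,1]';python3 -m pendant '[0,-0.0187,0.0198,0,1,0,-0.0175,0.0209,0,1,0,-0.0162,0.022,0,1,0,-0.0148,0.0229,0,1,0,-0.0134,0.0238,0,1,0,0,0,0,1]';python3 - <<'E'
from h import *
p,r,s=st();print(s["ft_force"],s["moment"],(p-[549.3,-89.8,179.9]).round(1))
snap("wrist","w16")
E
```

```text
t: 29.88
eef_pos: [543.5, -41.2, 263.1]
tcp_rot: [-3.14, 0.002, -3.018]
ft_force: [0.5, -5.6, 5.2]
opening: 0.112
t: 30.62
eef_pos: [547.4, -73.2, 218.8]
tcp_rot: [-3.14, 0.001, -3.018]
ft_force: [0.6, -6.0, 3.4]
opening: 0.12
[ 0.61953641 -5.99215537  3.42473031] [-0.92407316 -0.14751743 -0.04243077] [-1.9 16.6 38.9]
```

View pics/w16.png

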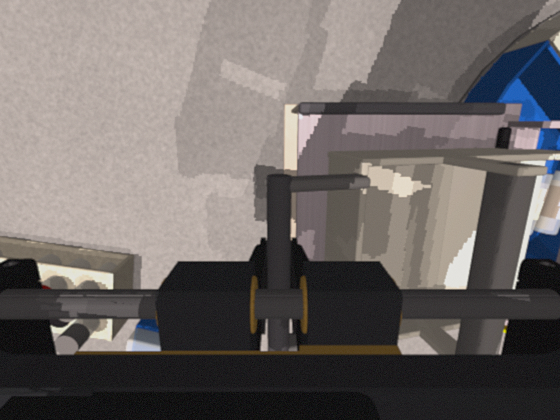

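```bash
python3 -m pendant '[0,-0.0149,0.0275,0,1,0,-0.0129,0.0282,0,1,0,-0.0096,0.0241,0,1,0,-0.0044,0.0124,0,1,0,0,0,0,1,0,0,0,0,1]';python3 - <<'E'
from h import *
p,r,s=st();print(s["ft_force"],s["moment"],(p-[549.3,-89.8,179.9]).round(1))
snap("wrist","w17")
E
```

```text
t: 31.42
eef_pos: [549.0, -88.5, 181.5]
tcp_rot: [3.141, -0.0, -3.018]
ft_force: [0.1, 0.9, -0.9]
opening: 0.119
[ 0.09549377  0.93020815 -0.94436789] [ 0.27706309  0.01000932 -0.02511919] [-0.3  1.3  1.6]
```

View pics/w17.png

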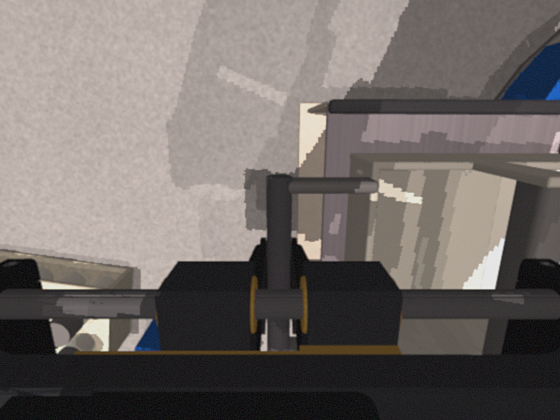

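```bash
python3 -m pendant '[0,0,0.004,0,1,0,0,0,0,1,0,0,0,0,1]';python3 -m pendant '[0,0.0025,0,0,1,0,0,0,0,1,0,0,0,0,1]'
```

```text
t: 31.85
eef_pos: [549.2, -88.8, 180.1]
tcp_rot: [3.142, 0.0, -3.018]
ft_force: [1.1, -1.2, -0.8]
opening: 0.118
t: 32.22
eef_pos: [549.2, -88.4, 180.2]
tcp_rot: [-3.141, 0.001, -3.018]
ft_force: [-0.2, -5.2, 1.2]
opening: 0.117
```

The foot is back against the stop (5 N reaction). I'll release and retreat upwards.

```bash
python3 -m pendant '[0,0,0,0,0.24,0,0,0,0,0.24,0,0,0,0,0.24,0,0,-0.02,0,0.24,0,0,-0.06,0,0.24,0,0,-0.1,0,0.24,0,0,-0.12,0,0.24,0,0,-0.06,0,0.24,0,0,0,0,0.24]';python3 - <<'E'
from h import *
plan([549.3,-89.8,180])
snap("wrist","w18");snap("scene","s18")
for c in("wrist","scene"):
  for n in ["tray_back_bar","tray_handle","tray_foot","tube1_center","blue_section"]: print(c,n,[(np.round(d["xyz"],1).tolist(),round(d["confidence"],2)) for d in env.landmark_of(n,c)[:3]])
E
```

```text
t: 33.35
eef_pos: [549.3, -87.9, 325.9]
tcp_rot: [-3.14, 0.003, -3.018]
ft_force: [0.1, -1.1, -0.5]
opening: 0.381
pos [549.3 -87.9 325.9] yaw -172.90 | tool shift total (full-scale): [ 0.0019 -0.0043  0.3647] mm [  0.8  -1.7 145.9]
wrist tray_back_bar [([543.8, -92.0, 197.7], 0.91), ([516.0, 206.3, 33.8], 0.62)]
wrist tray_handle [([535.4, 7.9, 230.1], 0.73)]
wrist tray_foot [([530.3, 79.9, 153.4], 0.56)]
wrist tube1_center []
wrist blue_section []
scene tray_back_bar [([554.3, -89.2, 197.7], 0.61), ([517.3, 167.0, 21.2], 0.32)]
scene tray_handle [([537.5, 7.5, 228.6], 0.84), ([514.8, 173.6, 87.1], 0.36)]
scene tray_foot []
scene tube1_center [([534.7, 16.2, 150.3], 0.67)]
scene blue_section [([515.9, 170.0, 17.7], 0.95)]
```

View pics/w18.png

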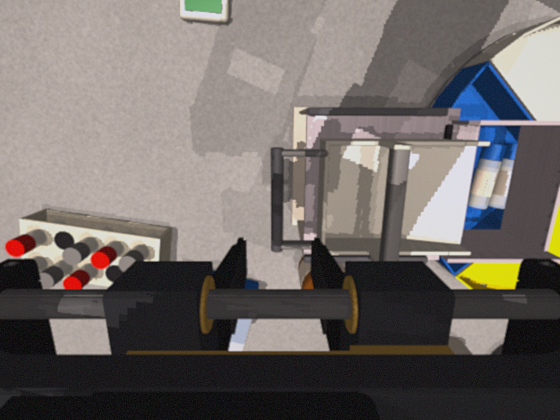

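View pics/s18.png

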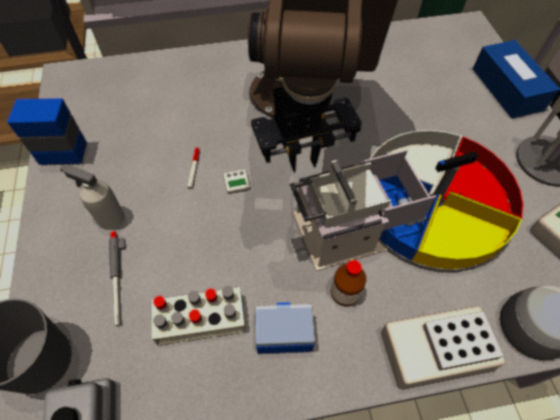

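The tray is empty, flat and released, and at least two tubes are in the blue bin. I'll move over the chute to count.

```bash
python3 -m pendant '[0,0.05,-0.03,0,0.24,0,0.12,0,0,0.24,0,0.12,0,0,0.24,0,0.12,0,0,0.24,0,0.12,0,0,0.24,0,0.08,0,0,0.24,0,0,0,0,0.24]';python3 - <<'E'
from h import *
im,T=snap("wrist","w19");print(st()[0]);snap("top","t19")
cv2.imwrite("pics/w19c.png",cv2.resize(im[60:300,130:430,::-1],None,fx=2.5,fy=2.5,interpolation=cv2.INTER_CUBIC))
print([(np.round(d["xyz"],1).tolist(),round(d["confidence"],2)) for d in env.landmark_of("tube1_center","wrist")])
E
```

```text
t: 34.83
eef_pos: [518.1, 156.8, 336.7]
tcp_rot: [3.141, 0.001, -3.014]
ft_force: [-0.8, -0.5, 0.5]
opening: 0.381
[518.35205363 155.5423696  336.62566086]
[([510.6, 126.0, 37.0], 0.57)]
```

View pics/w19c.png

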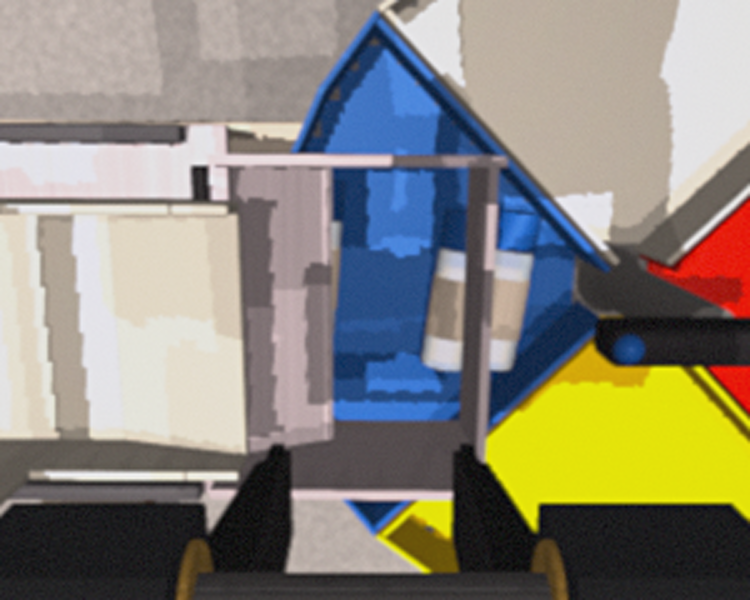

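View pics/t19.png

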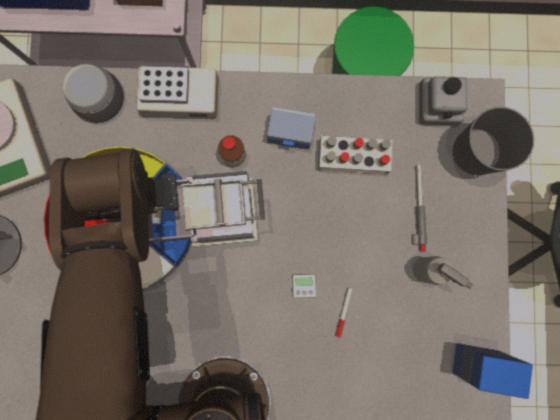

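A third tube peeks out from under the chute slope at crop (334,260). I'll look once more from further over the carousel to confirm it.

```bash
python3 -m pendant '[0,0.1,0,0,0.24,0,0.14,0,0,0.24,0,0.14,0,0,0.24,0,0.1,0,0,0.24,0,0,0,0,0.24,0,0,0,0,0.24]';python3 - <<'E'
from h import *
im,T=snap("wrist","w20");print(st()[0])
cv2.imwrite("pics/w20c.png",cv2.resize(im[40:300,0:330,::-1],None,fx=2.3,fy=2.3,interpolation=cv2.INTER_CUBIC))
for n in ["tube1_center","blue_section","carousel_handle","chute_outlet","tray_foot","shelf_stop"]: print(n,[(np.round(d["xyz"],1).tolist(),round(d["confidence"],2)) for d in env.landmark_of(n,"wrist")[:3]])
snap("top","t20")
for n in ["media_bottle","tip_box","pipette","timer","tube_rack","spray_bottle","marker","tray_handle","tray_foot","tray_back_bar"]: print(n,[(np.round(d["xyz"],1).tolist(),round(d["confidence"],2)) for d in env.landmark_of(n,"top")[:1]])
E
```

```text
t: 35.72
eef_pos: [495.5, 343.7, 336.0]
tcp_rot: [-3.141, -0.0, -3.019]
ft_force: [-0.2, 0.1, -0.6]
opening: 0.381
[495.60422704 343.48761281 336.10954526]
tube1_center [([508.7, 122.7, 37.1], 0.71)]
blue_section [([511.1, 235.4, 34.7], 0.62), ([517.7, 171.6, 20.5], 0.6)]
carousel_handle [([498.1, 296.3, 187.9], 0.62)]
chute_outlet [([516.1, 172.2, 85.1], 0.81)]
tray_foot [([529.0, 80.3, 152.7], 0.67)]
shelf_stop [([527.4, 81.4, 150.9], 0.61)]
media_bottle [([700.1, -0.9, 2.2], 0.86)]
tip_box [([773.1, -163.7, -2.7], 0.92)]
pipette [([580.6, -541.0, 0.5], 0.63)]
timer [([330.4, -213.0, -2.3], 0.69)]
tube_rack [([703.1, -346.4, -1.7], 0.74)]
spray_bottle [([382.1, -560.8, 2.4], 0.85)]
marker [([254.7, -330.7, -1.8], 0.68)]
tray_handle [([532.9, 11.3, 227.7], 0.57)]
tray_foot [([529.9, 79.3, 150.1], 0.86)]
tray_back_bar [([548.2, -88.5, 198.8], 0.75)]
```

View pics/w20c.png

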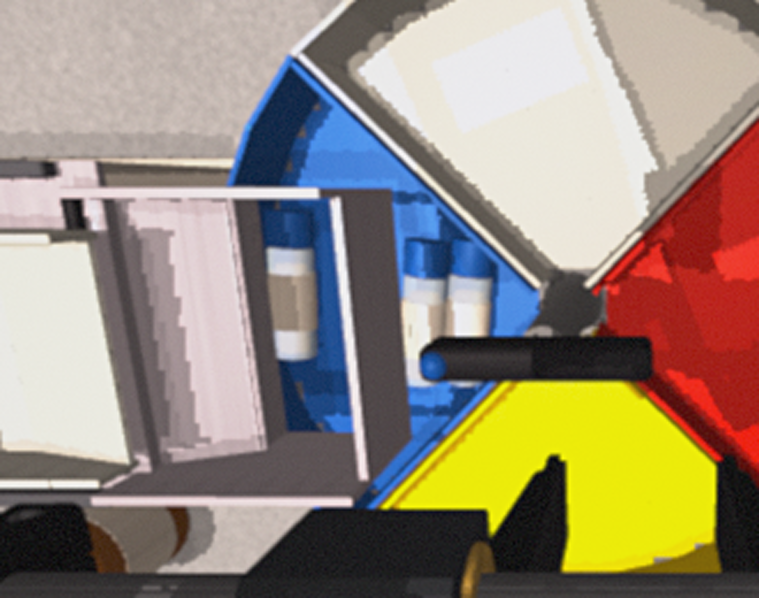

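All three tubes lie in the blue section, the tray is against the stop, and the bystanders have not moved. I'm handing in.

```bash
python3 -c "
from cell import env
print(env.job_done(), env.state()['t'])"
```

```text
the job is handed in; nothing more can be done
the job is handed in; nothing more can be done
```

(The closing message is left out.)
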